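Press the spindle bushing home and latch the conveyor guard

ROBOT

A 6-joint arm with a two-finger parallel gripper is mounted at the origin on the work surface. World frame = base frame: x ahead of the robot, y to its left, z up, the work surface at z = 0. Lengths are in mm, angles in rad, forces in N, time in s.
With the tool pointing down it reaches from about 225 to 725 mm from the base axis. Payload 3.1 kg.
Tool frame: the origin (TCP) lies at the very end of the fingers, on their centre line; the grasp point (between the pads) lies env.grip_point_offset behind it (env.grip_point_offset is the distance from the TCP to the grasp point, in mm); z points along the fingers, y is the direction in which the jaws open and shut (so a half turn about z gives the same grasp; the last joint's range is limited). The gripper opens to 85 mm and grips with 20 to 120 N. Pads are 22 mm wide; open, the fingers measure 114 mm over their backs; the gripper's body (76 mm by 85 mm) begins 54 mm behind the grasp point. The pads swing forward as they close: fully open they stand 13 mm farther back than shut.
Start: joints at [-1.473, 0.048, 0.099, 1.622, 0, 1.443], TCP at [117.525, -511.669, 231.312] pointing down, gripper open.
Joint ranges: [-2.91, 2.91], [-0.99, 1.94], [-1.21, 1.42], [-2.12, 2.29], [-1.49, 1.47], [-3.14, 3.14]. Speed limits (rad/s): [2.79, 2.79, 3.14, 3.14, 3.14, 3.14].

INTERFACE

Orientations are given as a unit quaternion [w, x, y, z].
In Python, from rig import env, imaging gives the robot as it stands. The module is installed in compiled form; this text tells all that it offers.
- The arm moves only by the shell command python3 -m crank 'ROWS' [FORCE]. ROWS is a JSON object of lists of equal length, an entry for each row: "offset": the shift along the tool's x, y, z in cm, a list of three; "angular": the turn, a rotation vector about the tool's x, y, z in degrees, a list of three; "hand": the finger opening in cm, from 0 to 8.54. A call has 1 to 10 rows; each row shifts and turns the commanded pose from where the row before left it, along the tool's axes as they then stand; what a row does not reach is not made up. A row lasts 1/8 s, in which the tool goes at most 62.5 mm and 10.7 degrees, less where a joint would pass 70% of its speed; a pose out of reach is approached as far as the arm can. A call with a gripper value outside its range is refused whole. The fingers move at their own pace and stop on an object; FORCE is the grip in N (left out, the last holds). Time passes only in rows, so rows that do not move let the fingers close. It gives the time, the measured TCP pose, the force and the opening at its end, in the units of the state.
- env.state(): the state, without advancing time (a new reading comes with each control period).
- imaging.capture(name): name is "scene" or "side" or "wrist"; returns a dict with "pixels" (400x640x3 uint8, red, green, blue), "fx", "fy", "cx", "cy" (pixels), "R" (3x3) and "t" (3): a world point X has camera coordinates R X + t; the wrist camera has in their place "hand_eye" (4x4, takes a point from camera to tool coordinates, whose origin is the TCP and whose axes are the flange's). Camera axes: x right, y down, z forward; pixel columns grow to the right and rows downward; lengths in mm; the calibration is good to about 2 mm. A picture is of the moment at which its call begins: read the wrist's pose just before it. There is no depth.
- env.hand_in(): hands the job in, once; it reports no verdict.
The state is a dict: "clock": time; "joint_positions": joint angles; "dq": joint speeds; "joint_efforts": joint torques, N m; "tcp_pos": TCP position; "eef_rot": TCP orientation; "contact_force": force on the tool from outside, world axes, zero at the start; "moment": the same for the moment, N m; "grip_width": opening from 0.0 (shut) to 1.0 (fully open).
Only numpy, scipy, OpenCV 4.12 (cv2) and the standard library are available. Lean on these libraries where they do the work, as an engineer would, in place of code of your own. Each camera call takes 0.05 s, during which the arm holds its last target. There are 200 camera calls.

TASK

Put the bronze bushing into the bore of the blue bearing block inside the open-topped guard and press it down until its shoulder sits flush on the block. Then push the guard's orange door shut, without slamming it, until its spring latch snaps in behind the strike. Leave the other things on the bench where they are.

Things in the scene. Friction and masses are not known exactly. Their poses are not given: they have to be found in the camera images.
- guard: Open-topped guard fixed to the bench, yaw varies: aluminium base plate 220 x 300 x 12 mm, posts and top rails to 125 mm above the bench, clear panels at the back and sides, 220 mm apart inside. In it a blue bearing block 100 x 100 mm, top 72 mm above the bench. Origin: centre of the underside, on the bore's axis; x from the door side to the back, y to the hinge side, z up.
- bore_mouth (a point): Centre of the bore's mouth in the block's top face, 72 mm above the bench. Bore vertical, 41.5 mm wide, 60 mm deep. A sprung tolerance ring 12 mm below the mouth grips the bushing: by its own weight it stops about 28 mm proud, and it needs a steady push of about 5 to 20 N to go home; it stays where pressed.
- bushing: Loose bronze bushing standing upright on the bench, shoulder uppermost, about 0.4 kg, 67 mm tall: the lower 45 mm is 40 mm in diameter with its foot tapered over 12 mm to 34 mm, the top 22 mm is the shoulder flange, 56 mm in diameter, by which it can be gripped. Origin: centre of its foot; z up along its axis.
- shoulder (a point): Centre of the underside of the bushing's shoulder flange, 45 mm above the bushing's foot. It meets bore_mouth when the bushing is home.
- door (a joint): Door angle (rad): orange panel in an aluminium frame, 192 x 120 mm, 18 to 138 mm above the bench, 12 mm thick, on the guard's -x side, hinged at the guard's +y edge. 0 is shut; larger is more open (free edge swings to the guard's -x, then +y). Starts at 0.5 to 1.0, stays where left. Latched it rests between 0 and 0.02; it can be pressed to -0.02.
- door_hinge (a point): Point on the door's vertical hinge axis, 80 mm above the bench, in the door's mid-plane. Below about 0.1 rad the latch bevel rides on the strike, below about 0.06 a rubber buffer pushes the door back: closing takes about 4 to 12 N on the push pad. A door not latched springs back to about 0.05 or more.
- push_pad (a point): Centre of the black push pad (40 mm wide, 70 mm high; 90 mm above the bench) on the door's outer face, 140 mm from the hinge axis and 7 mm out from the door's mid-plane; moves with the door. Its x axis points through the door from outside to inside, its y axis from the free edge to the hinge.
- latch (a joint): How far the brass latch bolt is pushed in (m): 0 fully out, at most 0.013. Sprung, bevelled on its inner side, 20 mm high, on the inner face at the door's free edge, about 100 mm above the bench, standing 10 mm out past that edge; it catches behind the steel strike lip on the guard's right front post.
- collar: Loose dark steel ring, 60 mm in diameter, 30 mm high; not needed. Origin: centre of its underside.
- tin: Loose closed blue tin with a white cap and pale label, 56 mm in diameter, 75 mm tall; not needed. Origin: centre of its underside.
- offcut: Loose aluminium profile offcut 160 x 30 x 30 mm lying along its x axis; not needed. Origin: centre of its underside.
- wrench: Loose steel wrench, 180 mm long, lying flat along its x axis; not needed.
- screwdriver: Loose red-handled screwdriver, 200 mm long, lying along its x axis; not needed.
Things that resemble listed ones, but are neither listed nor needed, are in the scene too. There is more than one size of the bushing; the job needs the middle-sized.

How it is judged:
By the outcome, as a careful person would: the job done as asked, in the order asked, and still so for the second after the job is handed in, with the robot touching nothing.
It also fails if it takes over 64 s, if anything falls off the work surface, if the arm or the gripper's body presses on something with over 40 N, if the wrist force passes 120 N, or if a joint passes its speed limit or range.

## Working session

There is one attempt and no reset: what is moved stays moved. The work goes in short steps, Python scripts to look and compute and a shell command to move; the robot and the scene stay as the last step left them, time stands still between calls to the robot, and variables do not carry over. Pictures are saved under pics/ and viewed, about 8 in all and at most 12, crops included, and the job is handed in when it is done.

```bash
mkdir -p pics; cat > h.py <<'E'
import numpy as np, cv2
from rig import env, imaging
from scipy.spatial.transform import Rotation as Ro
def rot(q): return Ro.from_quat([q[1],q[2],q[3],q[0]]).as_matrix()
def snap(name,fn=None):
    s=env.state(); c=imaging.capture(name)
    if name=='wrist':
        H=np.array(c['hand_eye']); T=np.eye(4);T[:3,:3]=rot(s['eef_rot']);T[:3,3]=s['tcp_pos']
        M=np.linalg.inv(T@H); c['R'],c['t']=M[:3,:3],M[:3,3]
    c['R']=np.array(c['R']);c['t']=np.array(c['t'])
    if fn: cv2.imwrite('pics/'+fn,np.array(c['pixels'])[:,:,::-1])
    np.save('pics/'+(fn or name)+'.npy',c,allow_pickle=True)
    return c
def load(fn): return np.load('pics/'+fn+'.npy',allow_pickle=True).item()
def at(c,u,v,z):
    d=c['R'].T@np.array([(u-c['cx'])/c['fx'],(v-c['cy'])/c['fy'],1]); o=-c['R'].T@c['t']
    return o+d*(z-o[2])/d[2]
def px(c,X):
    p=c['R']@np.array(X)+c['t']; return np.array([c['fx']*p[0]/p[2]+c['cx'],c['fy']*p[1]/p[2]+c['cy']])
def crop(fn,x0,y0,x1,y1,k,out):
    i=cv2.imread('pics/'+fn)[y0:y1,x0:x1]; cv2.imwrite('pics/'+out,cv2.resize(i,None,fx=k,fy=k,interpolation=cv2.INTER_CUBIC))
E
python3 - <<'E'
from h import *
a=snap('scene','a.png');b=snap('side','b.png')
for c in(a,b): print(-c['R'].T@c['t'],c['fx'],c['R'][2])
s=env.state();print(s,env.grip_point_offset,rot(s['eef_rot']))
cv2.imwrite('pics/ab.png',np.vstack([cv2.imread('pics/a.png')]))
E
```

```text
[1141.04797208  533.63172098  756.39642736] 427.5829049438716 [-0.61717948 -0.46674574 -0.63343342]
[ 174.893437   -857.20206536  935.82908851] 388.17507741532705 [ 0.25042376  0.71160617 -0.65643324]
{'clock': 0.1, 'joint_positions': array([-1.47284894e+00,  4.86794837e-02,  9.77320705e-02,  1.62199687e+00,
        4.14997490e-07,  1.44301354e+00]), 'dq': array([-0.00030152, -0.00186646,  0.00364197, -0.00187793,  0.00020624,
        0.00046457]), 'joint_efforts': array([ 3.64918968e-03, -3.39852476e+01,  3.20934391e+01,  1.58130453e-02,
       -5.84299755e-05,  3.22943102e-06]), 'tcp_pos': array([ 117.44614962, -511.1224228 ,  230.22150929]), 'eef_rot': array([-1.07385315e-03,  9.93636921e-01,  1.12625555e-01,  1.62281283e-05]), 'contact_force': array([-0.38460803, -0.46144864,  0.04883692]), 'moment': array([-0.01767886, -0.01022511,  0.00502507]), 'grip_width': 0.9994440211462757} 18.700000000000003 [[ 9.74630968e-01  2.23817855e-01 -2.09636879e-04]
 [ 2.23817785e-01 -9.74628662e-01  2.13769568e-03]
 [ 2.74136349e-04 -2.13038487e-03 -9.99997693e-01]]
```

View pics/a.png

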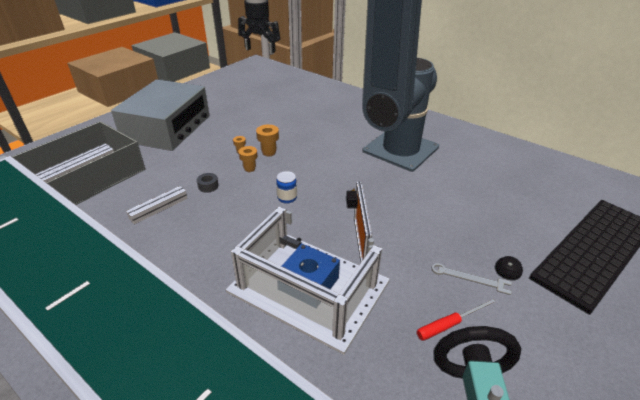

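View pics/b.png

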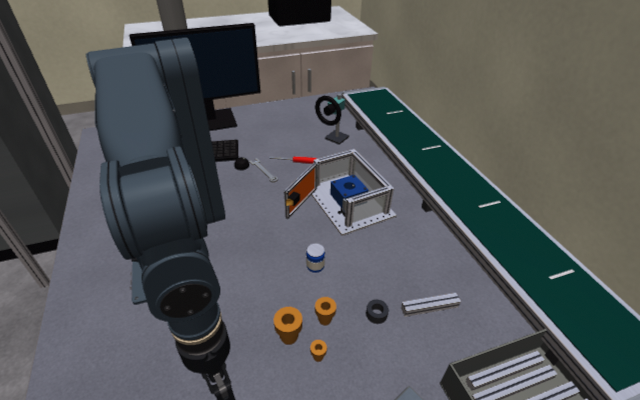

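Scene: the bushing candidates are large (267,138), middle (248,158) and small (239,143). In the side view they are at (288,322), (325,307) and (318,348). The middle one fits the description. The guard is at about (310,285) in the scene view, with its door open. I'll confirm in an enlarged composite crop.

```bash
python3 - <<'E'
from h import *
crop('b.png',260,280,360,380,4,'c1.png')
crop('a.png',220,110,320,210,4,'c2.png')
crop('b.png',275,140,405,240,3,'c3.png')
crop('a.png',220,200,390,350,2,'c4.png')
im=[cv2.imread(f'pics/c{i}.png') for i in(1,2,3,4)]
o=np.zeros((700,800,3),np.uint8)
o=np.zeros((600,800,3),np.uint8)
o[:300,:400]=im[0][:300]; o[:300,400:]=im[1][20:320]
o[300:,:390]=im[2]; o[300:,400:740]=im[3]
cv2.imwrite('pics/c.png',o)
E
```

```text
(no output)
```

View pics/c.png

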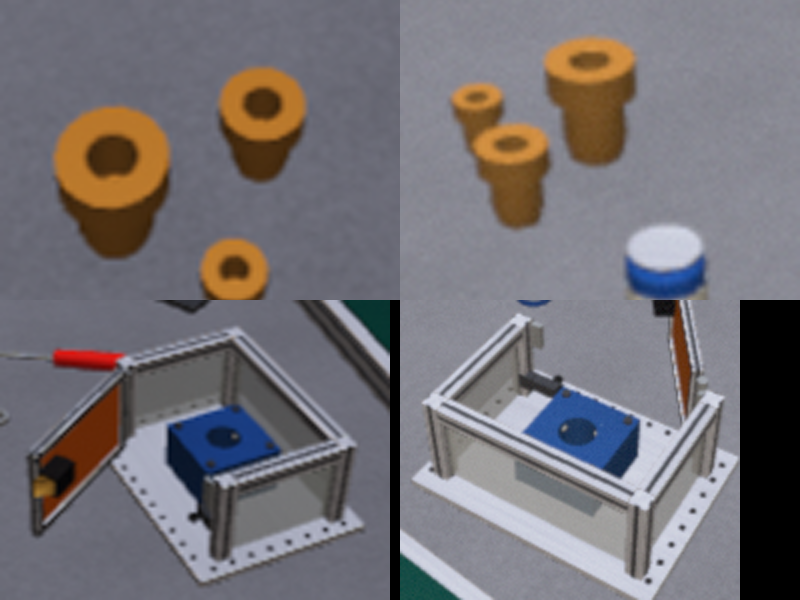

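```bash
python3 - <<'E'
from h import *
a=load('a.png');b=load('b.png')
print('mid',at(a,248,151.2,67),at(b,325.5,306,67), 'w',np.linalg.norm(at(b,314.8,306,67)-at(b,336.5,306,67)),np.linalg.norm(at(a,238.7,151,67)-at(a,257.2,151,67)))
print('bigw',np.linalg.norm(at(b,273.7,319,90)-at(b,302.5,319,90)),at(b,288,319,67)); print('small',at(b,318.5,347,50))
print('bore',at(a,309,266,72),at(b,349,185.7,72))
print('corners a',[at(a,*p,12).round(0) for p in((227.5,289),(344,349),(388.5,279))])
print('corners b',[at(b,*p,12).round(0) for p in((343.3,234),(395.7,214),(313.3,195.7))])
print('rail tops b front-right(216,482) back-right(345,442), back-left(235,332), front-left(122,362)',[at(b,275+x/3,140+(y-300)/3,125).round(0) for x,y in((216,482),(345,442),(235,332),(122,362))])
print('a rails',[at(a,220+(x-400)/2,200+(y-300)/2,125).round(0) for x,y in((522,320),(433,400),(642,497),(712,400))])
print('door free top b',at(b,275+36/3,140+157/3,138),'a',at(a,220+278/2,200-15/2,138))
E
```

```text
mid [ 402.43676561 -301.80482106   67.        ] [ 398.19441638 -314.0130889    67.        ] w 56.63489479928028 55.32312792330452
bigw 70.95556803660016 [ 294.98480688 -319.62898439   67.        ]
small [ 346.34228738 -407.1249722    50.        ]
bore [653.12255563 135.49104009  72.        ] [648.8118674  125.81321391  72.        ]
corners a [array([775.,   2.,  12.]), array([738., 291.,  12.]), array([529., 268.,  12.])]
corners b [array([564., -37.,  12.]), array([776.,  -5.,  12.]), array([533., 181.,  12.])]
rail tops b front-right(216,482) back-right(345,442), back-left(235,332), front-left(122,362) [array([584.,  -3., 125.]), array([746.,  14., 125.]), array([717., 255., 125.]), array([561., 238., 125.])]
a rails [array([596.,   7., 125.]), array([749.,  21., 125.]), array([717., 263., 125.]), array([570., 247., 125.])]
door free top b [409.49579273  82.19895063 138.        ] a [443.81597736 119.54239785 138.        ]
```

```bash
python3 -m crank '{"offset":[[4.6,-1.9,0],[4.6,-1.9,0],[4.6,-1.9,0],[4.6,-1.9,0],[4.6,-1.9,0],[4.6,-1.9,0],[4.6,-1.9,0],[0,0,0],[0,0,0],[0,0,0]],"angular":[[0,0,0],[0,0,0],[0,0,0],[0,0,0],[0,0,0],[0,0,0],[0,0,0],[0,0,-10.7],[0,0,-10.7],[0,0,0]],"hand":[8.5,8.5,8.5,8.5,8.5,8.5,8.5,8.5,8.5,8.5]}' 60
python3 - <<'E'
from h import *
c=snap('wrist','w1.png'); print(env.state()['tcp_pos'],px(c,[400,-308,67]),c['hand_eye'])
E
```

```text
clock: 1.35
tcp_pos: [401.5, -309.6, 230.7]
eef_rot: [-0.001, 0.956, 0.294, -0.0]
contact_force: [0.3, -0.1, -0.8]
grip_width: 0.999
[ 401.42371201 -309.74807573  230.79834667] [321.28390189 177.76348095] [[ 1.00114003e-03 -9.49431258e-01 -3.13973381e-01  8.14281880e+01]
 [ 9.99999397e-01  8.08517302e-04  7.43718549e-04 -2.48366825e-01]
 [-4.52256727e-04 -3.13973936e-01  9.49431495e-01 -1.43502698e+02]
 [ 0.00000000e+00  0.00000000e+00  0.00000000e+00  1.00000000e+00]]
```

View pics/w1.png

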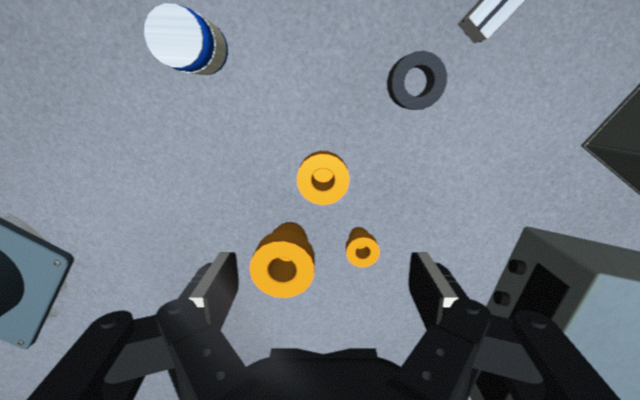

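The wrist view shows the middle bushing's top at (323,179), the big one at (282,269) and the small one at (363,251). The jaw line is clear of both.

```bash
python3 - <<'E'
from h import *
c=load('w1.png');p=np.array(c['pixels'])[:,:,::-1]
h=cv2.cvtColor(p,cv2.COLOR_BGR2HSV); m=cv2.inRange(h,(8,120,190),(30,255,255))
for k in cv2.findContours(m,0,2)[0]:
    if len(k)>40:
        e=cv2.fitEllipse(cv2.convexHull(k)); print(e)
        print(at(c,*e[0],67), [np.linalg.norm(at(c,e[0][0]-d/2,e[0][1],67)-at(c,e[0][0]+d/2,e[0][1],67)) for d in e[1]])
E
```

```text
((281.55999755859375, 269.06195068359375), (55.86762619018555, 64.5045394897461), 98.75296020507812)
[ 281.9282328  -331.74204228   67.        ] [np.float64(65.70469586252254), np.float64(75.86238128048329)]
((362.5018615722656, 251.77113342285156), (29.245298385620117, 33.095767974853516), 81.36297607421875)
[ 353.92512023 -396.69126712   67.        ] [np.float64(33.67748134324654), np.float64(38.111497254012065)]
((322.6022033691406, 178.87161254882812), (50.6102294921875, 52.053062438964844), 89.82984161376953)
[ 399.78382223 -309.83739292   67.        ] [np.float64(53.68315988636908), np.float64(55.21359816612775)]
```

```bash
python3 -m crank '{"offset":[[-0.13,-0.09,4],[0,0,5],[0,0,4.8],[0,0,3.2],[0,0,1.4],[0,0,0],[0,0,0],[0,0,0],[0,0,0],[0,0,0]],"angular":[[0,0,0],[0,0,0],[0,0,0],[0,0,0],[0,0,0],[0,0,0],[0,0,0],[0,0,0],[0,0,0],[0,0,0]],"hand":[8.5,8.5,8.5,8.5,8.5,8.5,4,4,4,4]}' 80
python3 -m crank '{"offset":[[0,0,0],[0,0,0]],"angular":[[0,0,0],[0,0,0]],"hand":[4,4]}'
```

```text
clock: 2.65
tcp_pos: [401.3, -311.1, 50.1]
eef_rot: [0.002, 0.955, 0.295, 0.001]
contact_force: [-1.4, 0.7, 6.3]
grip_width: 0.622
clock: 2.9
tcp_pos: [401.3, -311.1, 50.1]
eef_rot: [0.002, 0.955, 0.295, 0.001]
contact_force: [-1.8, 1.2, 5.2]
grip_width: 0.624
```

```bash
python3 -m crank '{"offset":[[0,0,-1],[0,0,-3],[0,0,-5],[0,0,-5],[0,0,-3],[0,0,0],[0,0,0]],"angular":[[0,0,0],[0,0,0],[0,0,0],[0,0,0],[0,0,0],[0,0,0],[0,0,0]],"hand":[4,4,4,4,4,4,4]}'
python3 - <<'E'
from h import *
snap('wrist','w2.png'); snap('side','b2.png')
crop('w2.png',200,150,440,390,2,'d1.png');crop('b2.png',230,190,380,340,3,'d2.png')
a=cv2.imread('pics/d1.png')[:,:400];b=cv2.imread('pics/d2.png')[:,:400]
o=np.zeros((480,800,3),np.uint8);o[:,:400]=cv2.imread('pics/d1.png')[:,40:440];o[:450,400:]=b[:,:400];cv2.imwrite('pics/d.png',o)
E
```

```text
clock: 3.78
tcp_pos: [399.4, -309.4, 215.4]
eef_rot: [-0.001, 0.955, 0.295, -0.001]
contact_force: [-1.0, 0.1, -4.1]
grip_width: 0.621
```

View pics/d.png

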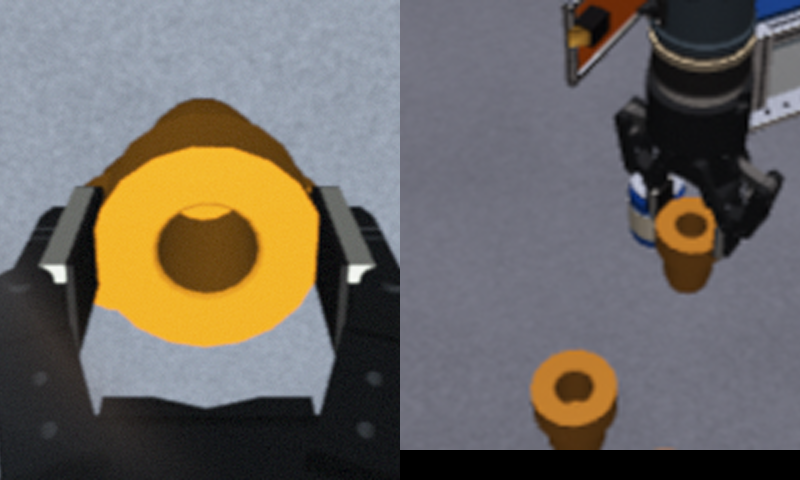

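The bushing is held by its flange and looks upright. Its top centre is at about (323.5,273) in the wrist image. Next I'll work out its pose in the tool frame.

```bash
python3 - <<'E'
from h import *
from scipy.optimize import least_squares
c=load('w2.png');p=np.array(c['pixels'])[:,:,::-1]
h=cv2.cvtColor(p,cv2.COLOR_BGR2HSV); m=cv2.inRange(h,(8,120,190),(30,255,255))
k=max(cv2.findContours(m,0,1)[0],key=len)[:,0].astype(float)
# keep front/back arcs (not the pad-clipped sides)
k=k[(abs(k[:,0]-323)<40)]; print(len(k),k.min(0),k.max(0))
H=np.linalg.inv(c['hand_eye'])
R0,t0=H[:3,:3],H[:3,3]
def proj(P):
    q=P@R0.T+t0; return np.c_[c['fx']*q[:,0]/q[:,2]+c['cx'],c['fy']*q[:,1]/q[:,2]+c['cy']]
th=np.linspace(0,2*np.pi,721)
def f(x):
    R=Ro.from_rotvec([x[3],x[4],0]).as_matrix()
    P=(28*np.c_[np.cos(th),np.sin(th),0*th])@R.T+x[:3]
    q=proj(P); return np.linalg.norm(q[None]-k[:,None],axis=2).min(1)
for fix in(0,1):
    g=(lambda y:f(np.r_[y,0,0])) if fix==0 else f
    r=least_squares(g,[0,0,-21]+[0,0]*fix); print(r.x.round(3),np.sqrt(np.mean(r.fun**2)))
E
```

```text
158 [284. 223.] [362. 322.]
[-2.5170e+00  4.0000e-03 -1.5621e+01] 0.496935863798142
[ -1.803   0.163 -16.845   0.029   0.017] 0.35575353106186663
```

```bash
python3 -m crank '{"offset":[[3,-1.5,-1],[4.6,-2.4,-1],[4.8,-2.5,0],[4.8,-2.5,0],[4.8,-2.5,0],[4.8,-2.5,0],[4.8,-2.5,0],[4.6,-2.4,0],[3.8,-2,0],[2.6,-1.4,0]],"angular":[[0,0,0],[0,0,0],[0,0,0],[0,0,0],[0,0,0],[0,0,0],[0,0,0],[0,0,0],[0,0,0],[0,0,0]],"hand":[4,4,4,4,4,4,4,4,4,4]}'
python3 -m crank '{"offset":[[0,0,0],[0,0,0],[0,0,0]],"angular":[[0,0,0],[0,0,0],[0,0,0]],"hand":[4,4,4]}'
python3 - <<'E'
from h import *
c=snap('wrist','w3.png'); print(px(c,[651,131,72])); print(env.state()['joint_positions'],env.state()['tcp_pos'])
E
```

```text
clock: 5.12
tcp_pos: [626.2, 115.7, 234.2]
eef_rot: [-0.001, 0.955, 0.296, -0.002]
contact_force: [0.7, 0.3, -3.3]
grip_width: 0.623
clock: 5.5
tcp_pos: [626.0, 112.6, 236.8]
eef_rot: [0.0, 0.956, 0.295, -0.001]
contact_force: [0.6, 0.3, -3.9]
grip_width: 0.622
[322.05996218 147.84268848]
[ 7.26665798e-02  3.53874097e-01  4.63989630e-01  1.68150471e+00
 -2.55408154e-04  2.61641517e+00] [626.14821569 112.57658209 237.17822059]
```

View pics/w3.png

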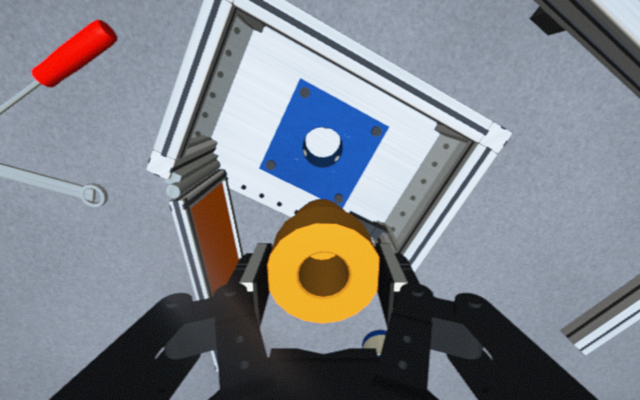

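The bore mouth is at about (323,146). The block corners are at (302,80), (389,125) and (260,168). The door is to the left, hinged near (210,185). I'll fit the bore.

```bash
python3 - <<'E'
from h import *
c=load('w3.png');p=np.array(c['pixels'])[:,:,::-1]
h=cv2.cvtColor(p,cv2.COLOR_BGR2HSV); m=cv2.inRange(h,(100,130,60),(125,255,255))
m[:, :240]=0
ks,hi=cv2.findContours(m,cv2.RETR_CCOMP,1)
for k,g in zip(ks,hi[0]):
    if cv2.contourArea(k)>300:
        e=cv2.fitEllipse(cv2.convexHull(k)); print(g[3],cv2.contourArea(k),e,at(c,*e[0],72))
        if g[3]>=0:
            print([np.linalg.norm(at(c,e[0][0]-d/2,e[0][1],72)-at(c,e[0][0]+d/2,e[0][1],72)) for d in e[1]])
        else:
            q=cv2.approxPolyDP(cv2.convexHull(k),6,True)[:,0]; print(q.tolist(),[at(c,*z,72).round(1).tolist() for z in q])
M=np.array(p)
for pt in ([],):pass
for n,u,v,z in (('LT rail corner bl',160,168,125),('right post corner',497,140,125),('back-left',230,0,125)): print(n,at(c,u,v,z))
print('bushing tool->world axis at foot', np.array(rot(env.state()['eef_rot'])@[-2,0.1,50])+env.state()['tcp_pos'])
E
```

```text
-1 8996.5 ((322.1707763671875, 142.21661376953125), (125.67314147949219, 128.86012268066406), 2.401106595993042) [655.8280167  134.15084491  72.        ]
[[300, 79], [388, 127], [342, 206], [260, 168]] [[693.7, 185.7, 72.0], [705.8, 88.0, 72.0], [610.6, 77.0, 72.0], [596.6, 173.0, 72.0]]
2 938.5 ((322.304443359375, 142.05300903320312), (32.43329620361328, 39.21860122680664), 90.46009063720703) [656.04283497 134.1316404   72.        ]
[np.float64(33.196853039832035), np.float64(40.141900261942155)]
LT rail corner bl [564.16817024 242.47264102 125.        ]
right post corner [747.18362115  17.29518189 125.        ]
back-left [710.21788753 253.30939786 125.        ]
bushing tool->world axis at foot [624.52276299 111.35331463 187.17950541]
```

```bash
python3 - <<'E'
from h import *
from scipy.optimize import least_squares
c=load('w3.png');p=np.array(c['pixels'])[:,:,::-1]
h=cv2.cvtColor(p,cv2.COLOR_BGR2HSV)
m=cv2.inRange(h,(100,130,60),(125,255,255))
ks,hi=cv2.findContours(m,cv2.RETR_CCOMP,1)
k=[k for k,g in zip(ks,hi[0]) if g[3]>=0 and 700<cv2.contourArea(k)<1500][0][:,0]
k=k[k[:,1]<146]
W=np.array([at(c,u,v,72)[:2] for u,v in k])
for R in(20.75,20.0):
    r=least_squares(lambda x:np.hypot(*(W-x).T)-R,[651,131]);print(r.x,np.std(r.fun),np.mean(r.fun))
r=least_squares(lambda x:np.hypot(*(W-x[:2]).T)-x[2],[651,131,20]);print(r.x)
i=p[110:200,270:380]; i=cv2.resize(i,None,fx=5,fy=5,interpolation=cv2.INTER_CUBIC)
for R,X in((20.75,(651.2,130.5)),):
  for t in np.linspace(0,6.28,60):
    u=(px(c,[X[0]+R*np.cos(t),X[1]+R*np.sin(t),72])-[270,110])*5+2.5
    cv2.circle(i,tuple(int(a) for a in u),1,(0,255,0),-1)
cv2.imwrite('pics/e.png',i)
E
```

```text
[652.18840586 131.5944587 ] 0.6235693630961071 -0.16545321212953382
[652.98298749 132.13570813] 0.5091718876039393 -0.03686771246098898
[653.17834271 132.26887465  19.81381421]
```

View pics/e.png

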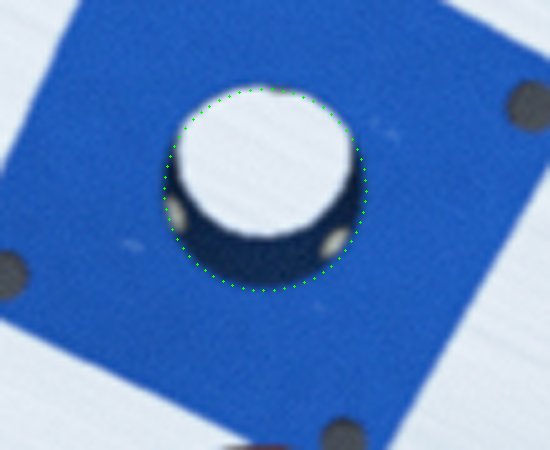

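The overlay at (651.2,130.5) matches the bore rim. Now I'll move over it and descend into its mouth.

```bash
python3 -m crank '{"offset":[[1.6,-0.05,0],[1.7,-0.05,0],[0,0,3],[0,0,4],[0,0,2.5],[0,0,1],[0,0,0],[0,0,0]],"angular":[[0,0,0],[0,0,0],[0,0,0],[0,0,0],[0,0,0],[0,0,0],[0,0,0],[0,0,0]],"hand":[4,4,4,4,4,4,4,4]}' 110
python3 - <<'E'
from h import *
s=env.state();print(s['tcp_pos'],s['contact_force'], rot(s['eef_rot'])@[-2,0.1,50]+s['tcp_pos'])
snap('scene','a3.png');snap('side','b3.png')
crop('a3.png',260,190,360,290,4,'d1.png');crop('b3.png',300,130,400,230,4,'d2.png')
cv2.imwrite('pics/f.png',np.hstack([cv2.imread('pics/d1.png'),cv2.imread('pics/d2.png')]))
E
```

```text
clock: 6.55
tcp_pos: [654.3, 133.0, 134.5]
eef_rot: [0.0, 0.955, 0.295, 0.002]
contact_force: [0.8, -0.5, -3.9]
grip_width: 0.609
[654.32276246 132.96735342 134.47910362] [ 0.80389605 -0.46740798 -3.92405257] [652.89757036 131.77465495  84.47354095]
```

View pics/f.png

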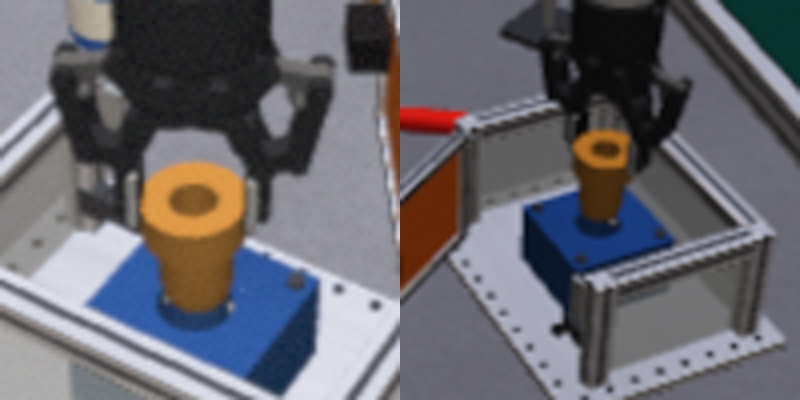

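Both views show the foot centred over the bore. It measures about 2 mm long along tool x, so I'll correct that and press slowly.

```bash
python3 -m crank '{"offset":[[-0.2,0,0],[0,0,1],[0,0,1],[0,0,0.5],[0,0,0]],"angular":[[0,0,0],[0,0,0],[0,0,0],[0,0,0],[0,0,0]],"hand":[4,4,4,4,4]}'
python3 -m crank '{"offset":[[0,0,0.3],[0,0,0.3],[0,0,0.3],[0,0,0.3],[0,0,0]],"angular":[[0,0,0],[0,0,0],[0,0,0],[0,0,0],[0,0,0]],"hand":[4,4,4,4,4]}'
```

```text
clock: 7.28
tcp_pos: [652.1, 131.0, 106.6]
eef_rot: [0.001, 0.956, 0.295, 0.0]
contact_force: [2.4, -2.9, -4.6]
grip_width: 0.61
clock: 7.9
tcp_pos: [652.4, 131.4, 95.8]
eef_rot: [0.001, 0.956, 0.295, 0.001]
contact_force: [2.8, -5.0, 0.9]
grip_width: 0.611
```

```bash
python3 -m crank '{"offset":[[0,0,0.3],[0,0,0.3],[0,0,0.3],[0,0,0.3],[0,0,0.3],[0,0,0]],"angular":[[0,0,0],[0,0,0],[0,0,0],[0,0,0],[0,0,0],[0,0,0]],"hand":[4,4,4,4,4,4]}'
python3 -m crank '{"offset":[[0,0,0.2],[0,0,0.2],[0,0,0]],"angular":[[0,0,0],[0,0,0],[0,0,0]],"hand":[4,4,4]}'
```

```text
clock: 8.65
tcp_pos: [652.5, 131.5, 80.6]
eef_rot: [0.001, 0.956, 0.295, 0.001]
contact_force: [2.4, -4.7, 1.0]
grip_width: 0.608
clock: 9.02
tcp_pos: [652.7, 131.6, 77.7]
eef_rot: [0.001, 0.955, 0.295, 0.001]
contact_force: [2.4, -4.3, 4.7]
grip_width: 0.614
```

```bash
python3 -m crank '{"offset":[[0,0,0.2],[0,0,0.1],[0,0,0]],"angular":[[0,0,0],[0,0,0],[0,0,0]],"hand":[4,4,4]}'
python3 -m crank '{"offset":[[0,0,0.2],[0,0,0]],"angular":[[0,0,0],[0,0,0]],"hand":[4,4]}'
```

```text
clock: 9.4
tcp_pos: [652.7, 131.7, 77.6]
eef_rot: [0.001, 0.955, 0.295, 0.002]
contact_force: [-1.2, -3.5, 13.5]
grip_width: 0.611
clock: 9.65
tcp_pos: [652.8, 131.7, 77.5]
eef_rot: [0.001, 0.955, 0.295, 0.002]
contact_force: [-3.8, -5.7, 18.1]
grip_width: 0.612
```

```bash
python3 -m crank '{"offset":[[0,0,0.3],[0,0,0.2],[0,0,0]],"angular":[[0,0,0],[0,0,0],[0,0,0]],"hand":[4,4,4]}'
python3 -m crank '{"offset":[[0,0,-0.6],[0,0,0],[0,0,0],[0,0,0],[0,0,0]],"angular":[[0,0,0],[0,0,0],[0,0,0],[0,0,0],[0,0,0]],"hand":[4,7.5,7.5,7.5,7.5]}'
```

```text
clock: 10.02
tcp_pos: [652.9, 131.7, 77.4]
eef_rot: [0.002, 0.955, 0.295, 0.004]
contact_force: [-11.8, -5.3, 32.4]
grip_width: 0.613
clock: 10.65
tcp_pos: [650.7, 132.4, 71.0]
eef_rot: [-0.001, 0.955, 0.295, -0.001]
contact_force: [0.6, 0.1, -0.3]
grip_width: 0.884
```

```bash
python3 -m crank '{"offset":[[0,0,-2],[0,0,-4],[0,0,-5],[0,0,-5],[-4,0,-2],[-4,0,0],[0,0,0],[0,0,0]],"angular":[[0,0,0],[0,0,0],[0,0,0],[0,0,0],[0,0,0],[0,0,0],[0,0,0],[0,0,0]],"hand":[8,8,8,8,8,8,8,8]}'
python3 - <<'E'
from h import *
c=snap('wrist','w4.png');a=snap('scene','a4.png');b=snap('side','b4.png')
o=np.zeros((600,800,3),np.uint8)
o[:400,:640]=cv2.imread('pics/w4.png')
crop('b4.png',275,140,405,240,3,'d1.png');o[300:,:390]=cv2.imread('pics/d1.png')
crop('a4.png',270,190,410,290,3,'d2.png');o[300:,400:800]=cv2.imread('pics/d2.png')[:,:400]
cv2.imwrite('pics/g.png',o)
E
```

```text
clock: 11.65
tcp_pos: [585.8, 87.1, 252.1]
eef_rot: [-0.0, 0.955, 0.295, 0.0]
contact_force: [-0.5, 0.2, 0.9]
grip_width: 0.937
```

View pics/g.png

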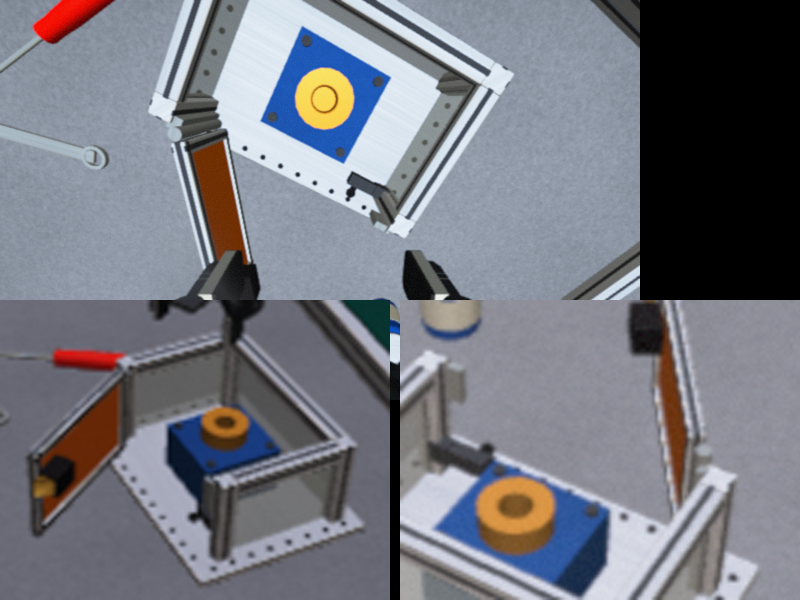

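The bushing's flange now sits on the block, with no neck visible in either external view. In the wrist view the hinge is at about (180,132) and the door's top edge runs down-right from there. Next I'll compute the guard and door geometry.

```bash
python3 - <<'E'
from h import *
c=load('w4.png');a=load('a4.png');b=load('b4.png')
P={'LF':(158,107),'RB':(502,78),'RF':(402,226)}
W={k:at(c,*v,125) for k,v in P.items()}
for k in W: print(k,W[k].round(1))
d=W['LF']-W['RF'];print('yaw',np.arctan2(d[1],d[0])-np.pi/2); d=W['RB']-W['RF'];print('yaw',np.arctan2(d[1],d[0]))
y=0.13;G=np.array([[np.cos(y),-np.sin(y)],[np.sin(y),np.cos(y)]]);o=np.array([651.2,130.7])
g=lambda X:((np.array(X)[:2]-o)@G).round(1)
print({k:g(W[k]) for k in W})
print('hinge cyl top', g(at(c,178,133,138)))
print('door outer edge pts',g(at(c,174,148,138)),g(at(c,208,265,138)),'inner',g(at(c,222,131,138)),g(at(c,248,250,138)))
print('free corner b',at(b,275+36/3,140+157/3,138),g(at(b,275+36/3,140+157/3,138)),'bottom',g(at(b,275+38/3,140+232/3,18)))
print('a pad black centre', [ (270+(645-400)/3,190+(327-300)/3)])
i=cv2.imread('pics/w4.png')[90:300,130:300]; cv2.imwrite('pics/h.png',cv2.resize(i,None,fx=2.8,fy=2.8,interpolation=cv2.INTER_CUBIC))
E
```

```text
LF [565.  246.4 125. ]
RB [750.3  17.1 125. ]
RF [597.    0.7 125. ]
yaw 0.12928762211029632
yaw 0.10697508319340927
{'LF': array([-70.4, 125.9]), 'RB': array([  83.6, -125.5]), 'RF': array([ -70.6, -121.9])}
hinge cyl top [-79.8  98.5]
door outer edge pts [-93.6  97.5] [-189.    31.8] inner [-61.3  65.9] [-155.9    3.1]
free corner b [409.49579273  82.19895063 138.        ] [-246.   -16.8] bottom [-244.1   -6.5]
a pad black centre [(351.6666666666667, 199.0)]
```

View pics/h.png

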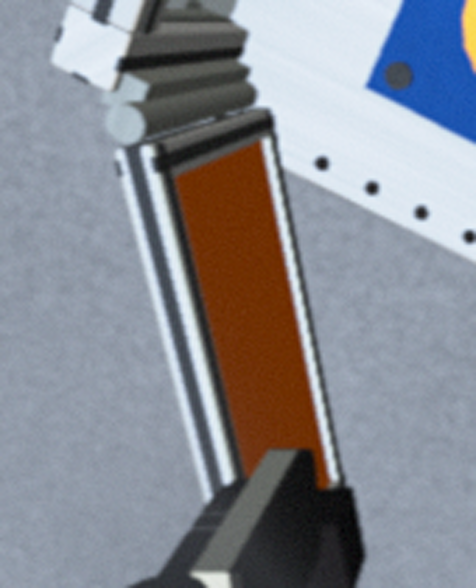

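Two measurements agree that the door is open about 0.967 rad. I'll push with the closed fingers' tool -x side, since the yaw that uses +x would exceed joint 6's range. First I'll turn at height.

```bash
python3 -m crank '{"offset":[[0,0,0],[0,0,0],[0,0,0],[0,0,0],[0,0,0],[0,0,0],[0,0,0],[0,0,0],[0,0,0],[0,0,0]],"angular":[[0,0,-10.5],[0,0,-10.5],[0,0,-10.5],[0,0,-10.5],[0,0,-10.5],[0,0,-10.5],[0,0,-10.5],[0,0,-10.5],[0,0,-10.5],[0,0,-3]],"hand":[0,0,0,0,0,0,0,0,0,0]}' 40
python3 - <<'E'
from h import *
s=env.state();R=rot(s['eef_rot']);yaw=np.arctan2(R[1,0],R[0,0]);print(s['tcp_pos'],yaw,s['joint_positions'],s['grip_width'])
a=load('a4.png');c=load('w4.png')
o=np.array([651.2,130.7]);G=lambda y:np.array([[np.cos(y),-np.sin(y)],[np.sin(y),np.cos(y)]])
th=.967;h=o+G(.13)@[-81,98]
e=G(.13)@[-np.sin(th),-np.cos(th)];u=G(.13)@[-np.cos(th),np.sin(th)]
pad=h+140*e+7*u;print('hinge',h,'pad',pad,'scene px',px(a,[*pad,90]))
for s_ in(7+45,7+15):
    T=h+140*e+s_*u; d=T-s['tcp_pos'][:2]; print('TCP',T,'tool xy',R[:2,0]@d,R[:2,1]@d)
w=snap('wrist','w5.png');cv2.imwrite('pics/i.png',np.vstack([cv2.resize(cv2.imread('pics/w5.png'),(640,400)),cv2.resize(cv2.imread('pics/a4.png')[170:250,310:390],(200,200)).repeat(1,0) if 0 else np.hstack([cv2.resize(cv2.imread('pics/a4.png')[170:250,310:390],(200,200)),np.zeros((200,440,3),np.uint8)])]))
E
```

```text
clock: 13.05
tcp_pos: [586.2, 87.4, 252.0]
eef_rot: [-0.0, 0.407, 0.914, 0.0]
contact_force: [-0.8, 0.8, -0.2]
grip_width: 0.001
[586.23320919  87.41058691 251.99541254] 2.3041824255417533 [3.48009324e-02 2.36141540e-01 3.49334421e-01 1.68409849e+00
 1.91297383e-04 8.72211154e-01] 0.0009046280766676537
hinge [558.17934063 217.37270003] pad [449.52225069 128.81403696] scene px [359.5110076  210.75225868]
TCP [419.38603202 162.23271922] tool xy 167.27193159844055 -73.8676640994949
TCP [439.47684447 139.95359771] tool xy 137.27193482757593 -73.8553570025251
```

View pics/i.png

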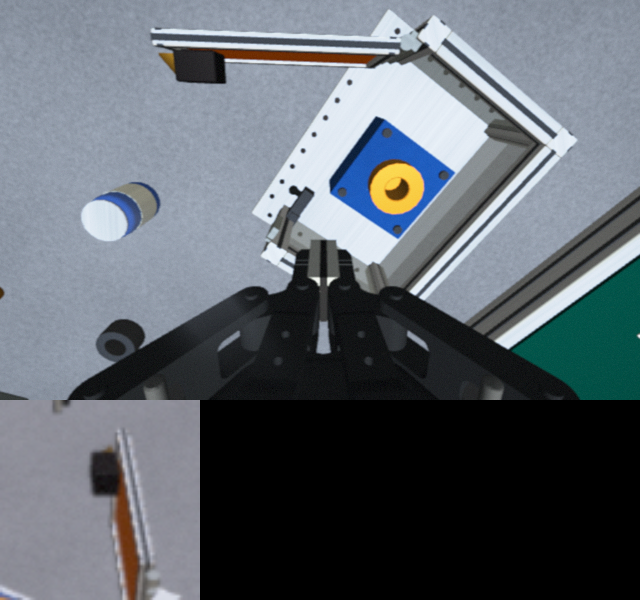

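The wrist view shows the door top from (155,37) at its free end to (408,43) at the hinge. The black box and brass bolt at (200,66) are the latch housing on the inner face. I'll refine the hinge position with this view.

```bash
python3 - <<'E'
from h import *
c=load('w5.png')
f=at(c,153,37,138);hg=at(c,408,43,138)
print(f,hg,np.linalg.norm(f-hg)); d=(f-hg)[:2]; yaw=.13
print('theta',np.arctan2(-d[0],-d[1])+yaw)
e=d/np.linalg.norm(d);u=np.array([e[1],-e[0]]);u=u if u[0]<0 else -u
print(e,u)
s=env.state();R=rot(s['eef_rot'])
for n,h in(('w5 hinge',hg[:2]),('w4 hinge',np.array([558.2,217.4]))):
  for k in(60,25):
    T=h+140*e+k*u;D=T-s['tcp_pos'][:2];print(n,k,T,R[:2,0]@D,R[:2,1]@D)
E
```

```text
[406.30255417  92.35048708 138.        ] [555.28199667 221.21315004 138.        ] 196.97832417240042
theta 0.9876756787797468
[-0.75632404 -0.65419717] [-0.65419717  0.75632404]
w5 hinge 60 [410.14480024 175.00498829] 182.98743820607186 -72.07516200339391
w5 hinge 25 [433.04170132 148.53364679] 147.9949251254668 -72.79903499914452
w4 hinge 60 [413.06280357 171.19183825] 178.20148496740586 -72.46182411271207
w4 hinge 25 [435.95970465 144.72049675] 143.2089718868008 -73.1856971084627
```

```bash
python3 -m crank '{"offset":[[4,-1.5,0],[5,-2,0],[5,-2,0],[4,-1.8,0],[0,0,3],[0,0,5],[0,0,5],[0,0,4],[0,0,0],[0,0,0]],"angular":[[0,0,0],[0,0,0],[0,0,0],[0,0,0],[0,0,0],[0,0,0],[0,0,0],[0,0,0],[0,0,0],[0,0,0]],"hand":[0,0,0,0,0,0,0,0,0,0]}'
python3 -m crank '{"offset":[[-1,0,0],[-1,0,0],[-0.6,0,0],[-0.5,0,0],[-0.5,0,0],[-0.5,0,0],[0,0,0]],"angular":[[0,0,0],[0,0,0],[0,0,0],[0,0,0],[0,0,0],[0,0,0],[0,0,0]],"hand":[0,0,0,0,0,0,0]}'
```

```text
clock: 14.35
tcp_pos: [412.3, 172.7, 84.0]
eef_rot: [0.001, 0.408, 0.913, 0.001]
contact_force: [2.0, -0.0, 0.9]
grip_width: 0.0
clock: 15.22
tcp_pos: [438.5, 141.5, 82.2]
eef_rot: [-0.0, 0.408, 0.913, -0.0]
contact_force: [-0.3, 0.1, 0.2]
grip_width: 0.001
```

```bash
python3 -m crank '{"offset":[[-0.5,-0.05,0],[-0.8,-0.07,0],[-0.98,-0.09,0],[-0.98,-0.09,0],[-0.98,-0.09,0],[-0.98,-0.09,0],[-0.5,-0.05,0],[0,0,0]],"angular":[[0,0,-2],[0,0,-3],[0,0,-4],[0,0,-4],[0,0,-4],[0,0,-4],[0,0,-2],[0,0,0]],"hand":[0,0,0,0,0,0,0,0]}'
python3 - <<'E'
from h import *
a=snap('scene','a6.png');b=snap('side','b6.png')
crop('a6.png',270,170,400,270,3,'d1.png');crop('b6.png',265,130,395,230,3,'d2.png')
cv2.imwrite('pics/j.png',np.hstack([cv2.imread('pics/d1.png'),cv2.imread('pics/d2.png')]))
s=env.state();T=s['tcp_pos'][:2];y=.13;G=np.array([[np.cos(y),-np.sin(y)],[np.sin(y),np.cos(y)]])
R=rot(s['eef_rot']);yaw=np.arctan2(R[1,0],R[0,0])
for h in([558.2,217.4],[555.3,221.2]):
    v=G.T@(T-np.array(h)); print(np.hypot(*v),np.arctan2(-v[0],-v[1]), 'theta@s=18',np.arctan2(-v[0],-v[1])-np.arctan(18/140),yaw)
E
```

```text
clock: 16.23
tcp_pos: [479.7, 102.2, 82.2]
eef_rot: [-0.0, 0.218, 0.976, 0.0]
contact_force: [-0.4, -0.8, -0.0]
grip_width: -0.003
139.43469953850015 0.7304156209453054 theta@s=18 0.6025457023853056 2.7020349651290783
141.00472384064457 0.6982144169389557 theta@s=18 0.5703444983789558 2.7020349651290783
```

View pics/j.png

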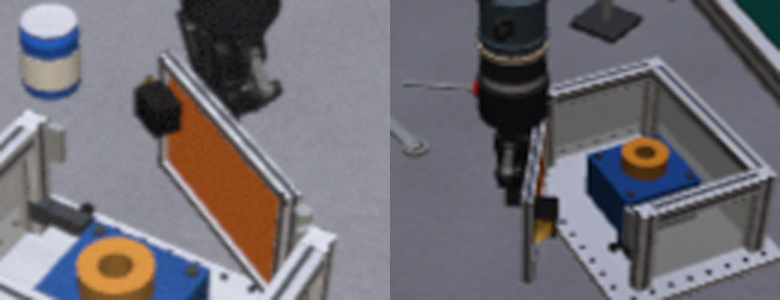

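The door is following the fingers smoothly and is at about 0.59 rad. I've used all 12 views, so the rest goes by force, pose and image code.

```bash
python3 -m crank '{"offset":[[-0.5,-0.05,0],[-0.8,-0.07,0],[-0.98,-0.09,0],[-0.98,-0.09,0],[-0.73,-0.07,0],[-0.5,-0.05,0],[-0.5,-0.05,0],[-0.5,-0.05,0],[-0.3,-0.03,0],[0,0,0]],"angular":[[0,0,-2],[0,0,-3],[0,0,-4],[0,0,-4],[0,0,-3],[0,0,-2],[0,0,-2],[0,0,-2],[0,0,-1],[0,0,0]],"hand":[0,0,0,0,0,0,0,0,0,0]}'
cat > th.py <<'E'
from h import *
s=env.state();T=s['tcp_pos'][:2];y=.13;G=np.array([[np.cos(y),-np.sin(y)],[np.sin(y),np.cos(y)]])
R=rot(s['eef_rot']);yaw=np.arctan2(R[1,0],R[0,0])
for h in([558.2,217.4],[555.3,221.2]):
    v=G.T@(T-np.array(h)); print('r',np.hypot(*v),'theta@s=18',np.arctan2(-v[0],-v[1])-np.arctan(18/140))
f=s['contact_force'];print('yaw',yaw,'f',f,'push',-(R.T@f)[0])
E
python3 th.py
```

```text
clock: 17.58
tcp_pos: [534.1, 82.0, 82.4]
eef_rot: [0.0, 0.019, 1.0, 0.0]
contact_force: [0.2, 0.2, 0.4]
grip_width: -0.002
r 137.52984004805518 theta@s=18 0.1782627907687881
r 140.80693039926823 theta@s=18 0.15325443860183396
yaw 3.1038634332632413 f [0.2251872  0.20781738 0.35405776] push 0.21737557958253118
```

```bash
python3 -m crank '{"offset":[[-0.25,-0.03,0],[-0.25,-0.03,0],[-0.25,-0.03,0],[-0.25,-0.03,0],[0,0,0]],"angular":[[0,0,-1],[0,0,-1],[0,0,-1],[0,0,-1],[0,0,0]],"hand":[0,0,0,0,0]}'; python3 th.py
python3 -m crank '{"offset":[[-0.25,-0.03,0],[-0.25,-0.03,0],[0,0,0]],"angular":[[0,0,-1],[0,0,-1],[0,0,0]],"hand":[0,0,0]}'; python3 th.py
```

```text
clock: 18.2
tcp_pos: [539.8, 81.2, 81.3]
eef_rot: [-0.004, -0.017, 1.0, 0.0]
contact_force: [-8.9, 0.8, 2.9]
grip_width: 0.003
r 137.46584975463207 theta@s=18 0.1360239159762328
r 140.88528787784884 theta@s=18 0.11202108150855855
yaw -3.107581183151629 f [-8.94549596  0.78603344  2.86475447] push -8.937035919057148
clock: 18.58
tcp_pos: [543.8, 80.5, 81.0]
eef_rot: [-0.005, -0.034, 0.999, 0.0]
contact_force: [-10.2, 0.2, 3.3]
grip_width: 0.001
r 137.70027445798019 theta@s=18 0.10681402359284234
r 141.21456797405438 theta@s=18 0.08357638930435088
yaw -3.073617246660576 f [-10.24499702   0.15401583   3.27960234] push -10.244960088084385
```

```bash
python3 -m crank '{"offset":[[-0.25,-0.03,0],[-0.25,-0.03,0],[0,0,0]],"angular":[[0,0,-1],[0,0,-1],[0,0,0]],"hand":[0,0,0]}'; python3 th.py
python3 -m crank '{"offset":[[-0.2,0,0],[-0.2,0,0],[0,0,0]],"angular":[[0,0,0],[0,0,0],[0,0,0]],"hand":[0,0,0]}'; python3 th.py
```

```text
clock: 18.95
tcp_pos: [549.5, 80.2, 80.8]
eef_rot: [-0.005, -0.052, 0.999, 0.0]
contact_force: [-9.6, 0.2, 3.1]
grip_width: -0.001
r 137.5220932450533 theta@s=18 0.06529476761963676
r 141.1662541217952 theta@s=18 0.043091582314918025
yaw -3.0380139889382938 f [-9.55718054  0.15967293  3.12173756] push -9.518001406319087
clock: 19.32
tcp_pos: [553.0, 80.4, 80.8]
eef_rot: [-0.005, -0.052, 0.999, -0.0]
contact_force: [-10.1, -1.0, 2.5]
grip_width: -0.001
r 137.10632225238368 theta@s=18 0.04013596390661128
r 140.8262530305882 theta@s=18 0.018531113861443266
yaw -3.038018641528221 f [-10.0889199   -0.99634898   2.54075824] push -10.163717488745485
```

```bash
python3 -m crank '{"offset":[[-0.2,0,0],[-0.1,0,0],[0,0,0]],"angular":[[0,0,0],[0,0,0],[0,0,0]],"hand":[0,0,0]}'; python3 th.py
python3 -m crank '{"offset":[[-0.2,0,0],[0,0,0]],"angular":[[0,0,0],[0,0,0]],"hand":[0,0]}'; python3 th.py
```

```text
clock: 19.7
tcp_pos: [552.8, 80.4, 80.8]
eef_rot: [-0.008, -0.052, 0.999, -0.0]
contact_force: [-17.7, -1.0, 8.0]
grip_width: 0.001
r 137.14356211273454 theta@s=18 0.04150738593481787
r 140.85941868227627 theta@s=18 0.019871737872636713
yaw -3.0374435466738308 f [-17.68340201  -1.01533022   7.98348634] push -17.824628004448794
clock: 19.95
tcp_pos: [552.6, 80.8, 80.2]
eef_rot: [-0.011, -0.052, 0.999, -0.0]
contact_force: [-21.9, -2.0, 8.0]
grip_width: 0.002
r 136.75940724629507 theta@s=18 0.042935452165810795
r 140.47111355486814 theta@s=18 0.021202559268734517
yaw -3.036781617859961 f [-21.93514284  -2.04595139   8.01389616] push -22.195137962058762
```

It has come to a hard stop at 22 N, beyond the closing force, which suggests the end stop behind the latch. I'll back off in small steps. An unlatched door would follow with spring force.

```bash
python3 -m crank '{"offset":[[0.5,0,0],[0.2,0,0],[0,0,0]],"angular":[[0,0,0],[0,0,0],[0,0,0]],"hand":[0,0,0]}'; python3 th.py
python3 -m crank '{"offset":[[0.3,0,0],[0,0,0]],"angular":[[0,0,0],[0,0,0]],"hand":[0,0]}'; python3 th.py
python3 -m crank '{"offset":[[0.3,0,0],[0,0,0]],"angular":[[0,0,0],[0,0,0]],"hand":[0,0]}'; python3 th.py
```

```text
clock: 20.32
tcp_pos: [551.2, 80.3, 80.1]
eef_rot: [-0.005, -0.052, 0.999, 0.0]
contact_force: [-7.4, 0.2, -0.3]
grip_width: 0.003
r 137.290664727267 theta@s=18 0.053268713699643394
r 140.9713389544689 theta@s=18 0.03134440922930737
yaw -3.0381958322639044 f [-7.44067168  0.18719962 -0.34732424] push -7.377845131275742
clock: 20.58
tcp_pos: [550.1, 79.8, 80.8]
eef_rot: [-0.003, -0.051, 0.999, -0.0]
contact_force: [-5.8, -0.6, -1.9]
grip_width: -0.001
r 137.80735964721416 theta@s=18 0.060676266582714744
r 141.4655139654199 theta@s=18 0.03863815979296337
yaw -3.038874352511039 f [-5.80708318 -0.56485078 -1.88239221] push -5.823430361063083
clock: 20.82
tcp_pos: [550.5, 79.6, 82.9]
eef_rot: [0.001, -0.051, 0.999, -0.0]
contact_force: [-1.3, 0.3, -0.4]
grip_width: 0.002
r 138.05888257549182 theta@s=18 0.05828234037775212
r 141.7242357591909 theta@s=18 0.03634576029346104
yaw -3.0396882230289535 f [-1.27891796  0.29936973 -0.36867024] push -1.2424785504634692
```

```bash
python3 -m crank '{"offset":[[1,0,0],[2,0,0],[4,0,0],[4,0,-2],[3,0,-5],[0,0,-5],[0,0,-4],[0,0,0],[0,0,0]],"angular":[[0,0,0],[0,0,0],[0,0,0],[0,0,0],[0,0,0],[0,0,0],[0,0,0],[0,0,0],[0,0,0]],"hand":[0,0,0,0,0,0,0,0,0]}'
python3 - <<'E'
from h import *
c=snap('wrist','w8.png');b=snap('side','b8.png');a=snap('scene','a8.png')
s=env.state();print(s['tcp_pos'])
y=.13;G=np.array([[np.cos(y),-np.sin(y)],[np.sin(y),np.cos(y)]]);h=np.array([557,219])
for n,k in(('w',c),('b',b),('a',a)):
  # NCC of rendered edge lines: gradient strength along outer/inner top edges for each theta
  g=cv2.cvtColor(np.array(k['pixels']),cv2.COLOR_RGB2GRAY).astype(np.float32);gx=cv2.Sobel(g,5,1,0);gy=cv2.Sobel(g,5,0,1);mag=cv2.GaussianBlur(np.hypot(gx,gy),(0,0),1)
  res=[]
  for th in np.arange(-.06,.3,.02):
    e=G@[-np.sin(th),-np.cos(th)];u=G@[-np.cos(th),np.sin(th)];v=0
    for o in(-6,6):
      for r in np.linspace(90,185,60):
        X=h+r*e+o*u;q=px(k,[*X,138]).round().astype(int)
        if 0<=q[0]<640 and 0<=q[1]<400:v+=mag[q[1],q[0]]
    res.append((round(th,2),int(v/100)))
  print(n,res, px(k,[*(h+188*(G@[0,-1])),138]))
E
```

```text
clock: 21.95
tcp_pos: [410.5, 65.4, 242.1]
eef_rot: [0.0, -0.051, 0.999, -0.0]
contact_force: [-0.0, -0.4, 0.1]
grip_width: -0.0
[409.65299604  65.39377421 240.64272677]
w [(np.float64(-0.06), 57), (np.float64(-0.04), 70), (np.float64(-0.02), 53), (np.float64(0.0), 64), (np.float64(0.02), 83), (np.float64(0.04), 94), (np.float64(0.06), 69), (np.float64(0.08), 64), (np.float64(0.1), 65), (np.float64(0.12), 64), (np.float64(0.14), 48), (np.float64(0.16), 38), (np.float64(0.18), 35), (np.float64(0.2), 31), (np.float64(0.22), 26), (np.float64(0.24), 27), (np.float64(0.26), 28), (np.float64(0.28), 24)] [274.44800427 345.41562858]
b [(np.float64(-0.06), 127), (np.float64(-0.04), 127), (np.float64(-0.02), 128), (np.float64(0.0), 144), (np.float64(0.02), 175), (np.float64(0.04), 201), (np.float64(0.06), 203), (np.float64(0.08), 186), (np.float64(0.1), 169), (np.float64(0.12), 164), (np.float64(0.14), 156), (np.float64(0.16), 135), (np.float64(0.18), 107), (np.float64(0.2), 81), (np.float64(0.22), 59), (np.float64(0.24), 44), (np.float64(0.26), 34), (np.float64(0.28), 21)] [342.27011568 190.90909914]
a [(np.float64(-0.06), 203), (np.float64(-0.04), 205), (np.float64(-0.02), 217), (np.float64(0.0), 232), (np.float64(0.02), 211), (np.float64(0.04), 168), (np.float64(0.06), 127), (np.float64(0.08), 94), (np.float64(0.1), 67), (np.float64(0.12), 48), (np.float64(0.14), 33), (np.float64(0.16), 22), (np.float64(0.18), 17), (np.float64(0.2), 14), (np.float64(0.22), 12), (np.float64(0.24), 11), (np.float64(0.26), 11), (np.float64(0.28), 11)] [293.41990735 206.81352205]
```

The images alone are ambiguous to about 0.03 rad, because the hinge position is uncertain. So I'll re-touch the pad: a latched door should meet the finger at about x=550, an unlatched one at 546 or less.

```bash
python3 -m crank '{"offset":[[0,0,4],[0,0,5],[0,0,5],[0,0,2],[-4,0,0],[-4,0,0],[-3,0,0],[-1.5,0,0],[0,0,0],[0,0,0]],"angular":[[0,0,0],[0,0,0],[0,0,0],[0,0,0],[0,0,0],[0,0,0],[0,0,0],[0,0,0],[0,0,0],[0,0,0]],"hand":[0,0,0,0,0,0,0,0,0,0]}'
for i in 1; do python3 -m crank '{"offset":[[-0.3,0,0],[-0.3,0,0],[0,0,0]],"angular":[[0,0,0],[0,0,0],[0,0,0]],"hand":[0,0,0]}'; done
python3 -m crank '{"offset":[[-0.2,0,0],[0,0,0]],"angular":[[0,0,0],[0,0,0]],"hand":[0,0]}'
python3 -m crank '{"offset":[[-0.2,0,0],[0,0,0]],"angular":[[0,0,0],[0,0,0]],"hand":[0,0]}'
python3 -m crank '{"offset":[[-0.2,0,0],[0,0,0]],"angular":[[0,0,0],[0,0,0]],"hand":[0,0]}'
```

```text
clock: 23.35
tcp_pos: [533.4, 78.1, 81.3]
eef_rot: [-0.001, -0.051, 0.999, 0.0]
contact_force: [-0.3, 0.1, 0.1]
grip_width: -0.006
clock: 23.72
tcp_pos: [541.0, 78.7, 82.5]
eef_rot: [0.0, -0.051, 0.999, 0.0]
contact_force: [0.3, -0.5, -0.7]
grip_width: 0.003
clock: 23.98
tcp_pos: [542.9, 78.9, 82.4]
eef_rot: [0.0, -0.051, 0.999, 0.0]
contact_force: [1.2, -0.6, -0.6]
grip_width: -0.005
clock: 24.22
tcp_pos: [544.9, 79.2, 82.3]
eef_rot: [0.0, -0.051, 0.999, 0.0]
contact_force: [0.6, 1.0, 1.1]
grip_width: -0.002
clock: 24.48
tcp_pos: [546.9, 79.3, 82.3]
eef_rot: [0.0, -0.051, 0.999, 0.0]
contact_force: [0.5, 0.3, -0.6]
grip_width: -0.001
```

```bash
python3 -m crank '{"offset":[[-0.2,0,0],[0,0,0]],"angular":[[0,0,0],[0,0,0]],"hand":[0,0]}'
python3 -m crank '{"offset":[[-0.2,0,0],[0,0,0]],"angular":[[0,0,0],[0,0,0]],"hand":[0,0]}'
python3 -m crank '{"offset":[[-0.3,0,0],[0,0,0]],"angular":[[0,0,0],[0,0,0]],"hand":[0,0]}'
```

```text
clock: 24.72
tcp_pos: [548.9, 79.5, 82.3]
eef_rot: [0.0, -0.051, 0.999, -0.0]
contact_force: [0.1, -0.2, 0.6]
grip_width: -0.002
clock: 24.98
tcp_pos: [550.3, 79.8, 82.1]
eef_rot: [-0.001, -0.051, 0.999, 0.0]
contact_force: [-2.4, -0.6, 0.3]
grip_width: 0.004
clock: 25.22
tcp_pos: [551.1, 80.1, 81.6]
eef_rot: [-0.003, -0.051, 0.999, 0.0]
contact_force: [-6.7, -0.4, 3.1]
grip_width: -0.002
```

Contact comes at 550, about 3 mm short of the hard stop at 553, so the door stayed shut and is latched. I'll retreat, check that nothing else moved, and hand in.

```bash
python3 -m crank '{"offset":[[1,0,0],[2,0,0],[4,0,0],[4,0,-2],[3,0,-5],[0,0,-5],[0,0,-4],[0,0,0],[0,0,0]],"angular":[[0,0,0],[0,0,0],[0,0,0],[0,0,0],[0,0,0],[0,0,0],[0,0,0],[0,0,0],[0,0,0]],"hand":[0,0,0,0,0,0,0,0,0]}'
python3 - <<'E'
from h import *
a=snap('scene','a9.png');p=cv2.imread('pics/a.png').astype(int);q=cv2.imread('pics/a9.png').astype(int);r=cv2.imread('pics/a4.png').astype(int);s=cv2.imread('pics/a8.png').astype(int)
D=lambda i,j,x0,y0,x1,y1:round(float(abs(i-j)[y0:y1,x0:x1].mean()),1)
print('tin',D(p,q,275,168,300,205),'collar',D(p,q,192,168,222,196),'offcut',D(p,q,120,180,190,222),'wrench',D(p,q,425,258,520,298),'screwdriver',D(p,q,410,295,500,342),'other bushings',D(p,q,257,122,282,158))
print('bushing in block vs after press',D(r,q,295,252,325,275),'door a8 vs a9',D(s,q,285,180,385,260))
h=cv2.cvtColor(q.astype(np.uint8),cv2.COLOR_BGR2HSV)[235:290,280:340];m=cv2.inRange(h,(8,120,150),(30,255,255))
e=cv2.fitEllipse(cv2.convexHull(max(cv2.findContours(m,0,1)[0],key=cv2.contourArea)));u=(e[0][0]+280,e[0][1]+235)
print('bushing blob',e,'pred flush top',px(a,[651.2,130.7,94]),px(a,[651.2,130.7,72]))
env.hand_in()
E
```

```text
clock: 26.35
tcp_pos: [414.6, 65.8, 242.0]
eef_rot: [0.0, -0.051, 0.999, -0.0]
contact_force: [-0.3, -0.6, -0.2]
grip_width: -0.001
tin 4.9 collar 4.1 offcut 4.9 wrench 4.8 screwdriver 4.5 other bushings 4.6
bushing in block vs after press 2.6 door a8 vs a9 1.9
bushing blob ((-55.20560836791992, -12.71574592590332), (18.025423049926758, 146.0558319091797), 0.0) pred flush top [307.76223221 257.36623051] [307.83263917 264.45911861]
the job is handed in; nothing more can be done
```

I seated the middle-sized bushing in the blue block and pushed the guard's door shut. My checks say it latched, though I never saw the bolt itself. The job was handed in at about 26 s of the 64 s allowed.

- **Bushing:** I pressed it until it stopped hard at the predicted depth, reaching about 32 N there. The external views afterwards showed the flange sitting on the block. It did not change while I shut the door.
- **Door:** I pushed slowly at about 10 N until it stopped hard. When I backed off, it stayed shut. Touching it again, the finger met it about 3 mm (0.02 rad) short of that stop, which fits a latched door. An unlatched door would have met it about 7 mm or more short.
- **Other things:** before-and-after pictures showed only small, even differences at the tin, collar, offcut, wrench, screwdriver and large bushing. I did not compare the small one.

**Checks that failed or disagreed:**
- My image estimates of the door angle did not agree: 0.00, 0.04 and 0.05 rad from the scene, wrist and side cameras. The hinge position was uncertain, so I relied on the touch test.
- A final outline fit of the bushing in the scene picture gave a meaningless result, and I ignored it.

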